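Index the bush to the pointer and lock the turntable

TASK

Push on a spoke of the small turntable with a fingertip, in either direction, until the brass bush stands in line with the yellow pointer on the grey slab beside it; then push the red-topped lock lever on that slab fully home against its stop, so that it lies in line with the pointer. Do not touch or lift the three parts that ride on the table, and leave the tin, the bolt and the screwdriver where they are.

Things in the scene. Friction and masses are not known exactly. Their poses are not given: they have to be found in the camera images.
- axis (a point): centre of the turntable's plate, on its upright turning axis, at the plate's top face (26 mm above the bench). The plate is an aluminium disc of 184 mm diameter with a low dark hub button (32 mm diameter, 10 mm high) and three blue-rimmed nests (rim 3 mm proud, 49 mm inside), 120 degrees apart, their centres 58 mm from the axis. Its place and heading differ from run to run.
- mark (a point): the spot in line with the yellow pointer where the bush must come: 58 mm from the turntable's axis, 40 mm above the bench. The pointer is a flat yellow arrow on the grey slab beside the table, 94 to 136 mm from the axis, tip toward the axis. This point's x axis points from the axis outward along the pointer, its z axis up; it does not turn with the table.
- turntable (a joint): angle of the turntable, rad; 0 at the start, grows anticlockwise seen from above; it turns freely to about 355 degrees either way and stays where it is left (friction 0.12 N m, about 1.1 N at a spoke). The spokes and parts turn with it.
- spoke_1 (a point): one of three steel spokes, 120 degrees apart, half-way between the nests: a 12 mm round bar that rises from the plate's rim and runs level, centre 52 mm above the bench, from 92 to 130 mm from the axis, to a black ball of 20 mm diameter. The point lies on the bar's centre line, 110 mm from the axis: push here, sideways; fingertips may reach down to about 30 mm above the bench.
- spoke_2 (a point): the same point of the next spoke anticlockwise.
- spoke_3 (a point): the same point of the third spoke.
- lock_lever (a joint): angle of the lock lever, rad: 0 is home (in line with the pointer, nose toward the turntable, against its stop), 1.2 fully open; starts between 0.6 and 1.1. Toward home it swings anticlockwise seen from above; it stays where it is left (friction 0.1 N m, 1.7 N at the post). A flat steel bar, top 22 mm above the bench, with an upright post near its outer end.
- lever_pivot (a point): the lock lever's pivot, on its upright axis, 160 mm from the turntable's axis in line with the pointer; 14 mm above the bench.
- lever_post (a point): the lock lever's upright post, 58 mm from the pivot, at 39 mm above the bench: a 12 mm round post from 22 to 56 mm above the bench with a red ball of 20 mm diameter on it (top at 70 mm). Push it sideways.
- brass_bush_center (a point): centre (15 mm above its underside) of the golden brass bush, 33 mm diameter, 30 mm high, which lies loose and upright in one of the three nests (which one differs). Not to be touched.
- steel_sleeve_center (a point): centre of the grey steel sleeve, 42 mm diameter, 42 mm high (top 68 mm above the bench), loose in another nest. Not to be touched.
- bearing_center (a point): centre of the ball bearing, 47 mm diameter, 14 mm high, loose in the third nest. Not to be touched.
- brass_bush: the brass bush; origin at the centre of its underside.
- steel_sleeve: the steel sleeve; origin at the centre of its underside.
- bearing: the bearing; origin at the centre of its underside.
- tin_center (a point): centre of the yellow grease tin with black cap, 66 mm diameter, 54 mm high, standing on the bench near the table. Leave alone.
- bolt_center (a point): centre of the black hex bolt that stands on its head (21 mm wide, 52 mm high) on the bench near the lever. Leave alone.
- screwdriver_center (a point): centre of the screwdriver with red handle, 204 mm long, 28 mm high, lying on the bench beyond the table. Leave alone.
There are look-alikes about, which are no part of the job. Of the things that look like the part that bears axis, the larger one is meant.

How it is judged:
By the outcome, as a careful person would: the job done as asked, in the order asked, and still so for the second after the job is handed in, with the robot touching nothing.
It also fails if it takes over 61 s, if anything falls off the work surface, if the arm or the gripper's body presses on something with over 40 N, if the wrist force passes 120 N, or if a joint passes its speed limit or range.

ROBOT

A 6-joint arm with a two-finger parallel gripper is mounted at the origin on a cart in front of the work surface, level with it; the furniture and walls round the work are solid. World frame = base frame: x ahead of the robot, y to its left, z up, the work surface at z = 0. Lengths are in m, angles in rad, forces in N, time in s.
With the tool pointing down it reaches from about 0.3 to 0.875 m from the base axis. Payload 6.4 kg.
Tool frame: the origin (TCP) lies between the finger pads; the fingertips stand 25 mm ahead of it and the grasp point (between the pads) lies 6 mm ahead of it; z points along the fingers, y is the line along which they close (so a half turn about z gives the same grasp; the last joint's range is limited). The gripper opens to 85 mm and grips with 20 to 120 N. Pads are 22 mm wide; open, the fingers measure 114 mm over their backs; the gripper's body (76 mm by 85 mm) begins 54 mm behind the grasp point. The pads swing forward as they close: fully open they stand 13 mm farther back than shut.
Start: joints at [1.104, 0.181, 1.607, -0, 1.354, -0.206], TCP at [0.148, 0.556, 0.231] pointing down, gripper open.
Joint ranges: [-2.99, 2.99], [-0.89, 2.07], [0.3, 2.58], [-1.14, 4.28], [0, 2.63], [-3.12, 3.12]. Speed limits (rad/s): [2.57, 2.57, 3.01, 3.14, 3.14, 3.14].

INTERFACE

Orientations are given as a unit quaternion [w, x, y, z].
In Python, from bench import ctrl gives the robot as it stands.
- The arm moves only by the tool servo_tool, never from a script. Its argument "series" is text: rows parted by semicolons, each of 7 numbers parted by spaces: the gripper command: -1 is fully open, 1 is shut, values between are in proportion, then the shift along the tool's x, y, z in m, then the turn, a rotation vector about the tool's x, y, z in degrees. A call has 1 to 12 rows; each row is the pose to reach, as a shift and turn from the pose commanded when the call began, along the tool's axes at that moment; what a row does not reach only later rows make up. A row lasts 1/12 s, in which the tool goes at most 41.7 mm and 7.16 degrees, less where a joint would pass 70% of its speed; a pose out of reach is approached as far as the arm can. A call with a gripper value outside its range is refused whole. The fingers move at their own pace and stop on an object; the grip force is fixed at half the most. Time passes only in rows, so rows that repeat a pose let the fingers close. It gives the time, the measured TCP pose, the force, the opening and the grip force at its end, in the units of the state.
- ctrl.get_obs(): the state, without advancing time (a new reading comes with each control period).
- ctrl.camera(name): name is "scene" or "top"; returns a dict with "img" (400x640x3 uint8, red, green, blue), "z_map" (400x640 float32, m along the optical axis (not along the pixel's ray), 0 where there is no reading), "fovy" (degrees; the focal length in pixels is half the picture's height over the tangent of half this angle, whatever the lens; pixels are square), "cx", "cy" (the principal point, pixels), "extrinsics" (4x4, takes a point from camera to world coordinates). Camera axes: x right, y down, z forward; pixel columns grow to the right and rows downward; lengths in m; the calibration is good to about 2 mm. A picture is of the moment at which its call begins.
- ctrl.hand_in(): hands the job in; it is judged then, once.
The state is a dict: "time_s": time; "q": joint angles; "dq": joint speeds; "joint_efforts": joint torques, N m; "eef_pos": TCP position; "eef_rot": TCP orientation; "wrist_force": force on the tool from outside, world axes, zero at the start; "torque": the same for the moment, N m; "opening": opening from 0.0 (shut) to 1.0 (fully open); "grasp_force": force on a finger pad.
Only numpy, scipy, OpenCV 4.12 (cv2) and the standard library are available. Lean on these libraries where they do the work, as an engineer would, in place of code of your own. Each camera call takes 0.05 s, during which the arm holds its last target. There are 200 camera calls.

## Working session

There is one attempt and no reset: what is moved stays moved. The work goes in short steps, Python scripts to look and compute and a tool call to move; the robot and the scene stay as the last step left them, time stands still between calls to the robot, and variables do not carry over. Pictures are saved under pics/ and viewed, at most 10 in all, crops included, and the job is handed in when it is done.

Besides the shell and the picture viewer there is one more tool, called in YAML: its name, and indented under it one key for each argument. servo_tool: Moves the arm, as the interface text tells. Its arguments: {"type":"object","properties":{"series":{"type":"string"}},"required":["series"]}

```bash
mkdir -p pics; cat > h.py <<'E'
import numpy as np, cv2
from bench import ctrl
def cam(n):
    c=ctrl.camera(n); c['f']=200/np.tan(np.radians(c['fovy'])/2); return c
def onplane(c,u,v,z):
    T=np.array(c['extrinsics']); d=T[:3,:3]@np.array([(u-c['cx'])/c['f'],(v-c['cy'])/c['f'],1]); o=T[:3,3]
    return o+d*(z-o[2])/d[2]
def cloud(c):
    T=np.array(c['extrinsics']); Z=c['z_map']; v,u=np.mgrid[:400,:640]
    P=np.stack([(u-c['cx'])/c['f']*Z,(v-c['cy'])/c['f']*Z,Z],-1)@T[:3,:3].T+T[:3,3]
    return P
def save(c,n,crop=None,s=1):
    i=c['img'][:,:,::-1]
    if crop: i=i[crop[1]:crop[3],crop[0]:crop[2]]
    cv2.imwrite('pics/'+n,cv2.resize(np.ascontiguousarray(i),None,fx=s,fy=s,interpolation=cv2.INTER_CUBIC))
E
python3 - <<'E'
from h import *
for n in('top','scene'):
    c=cam(n); save(c,n+'0.png'); print(n,c['fovy'],c['cx'],c['cy'],np.round(c['extrinsics'],3).tolist())
o=ctrl.get_obs(); print(o['eef_pos'],o['eef_rot'],o['time_s'])
E
```

```text
top 42.409609895496054 322.94547375174955 204.33256817654086 [[-0.018, -0.985, 0.174, 0.354], [-1.0, 0.018, -0.004, -0.068], [0.001, -0.174, -0.985, 1.402], [0.0, 0.0, 0.0, 1.0]]
scene 55.065008294740174 317.37220709118424 198.1962835957719 [[-0.566, -0.621, 0.542, 0.086], [-0.824, 0.434, -0.364, 0.267], [-0.009, -0.653, -0.758, 0.792], [0.0, 0.0, 0.0, 1.0]]
[0.14801829 0.55509048 0.23047228] [-2.56734305e-04  1.30032241e-01  9.91509432e-01 -7.71838798e-04] 0.1
```

View pics/top0.png

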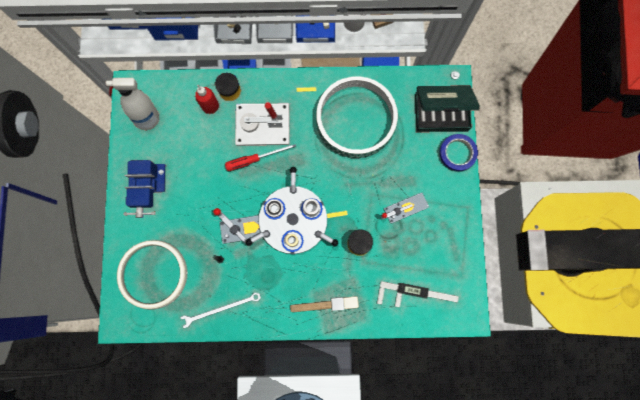

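View pics/scene0.png

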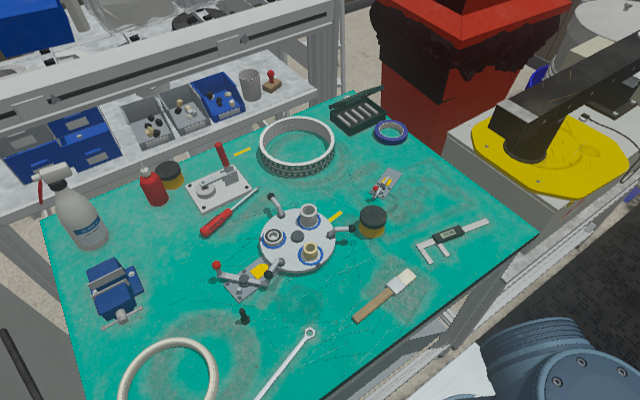

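The top view shows the turntable at about (292,219). The slab with the pointer is at its left, with the arrow at (251,228), the red post at (217,212) and the bolt at (219,259). The bush is near (292,240) and the tin at (360,242). The yellow strip at (337,214) is only tape. Next I'll zoom in and measure.

```bash
cat > m.py <<'E'
from h import *
c=cam('top'); P=cloud(c); hsv=cv2.cvtColor(c['img'],cv2.COLOR_RGB2HSV)
save(c,'top1.png',(190,155,390,275),4)
def blob(lo,hi,roi,z,name):
    m=cv2.inRange(hsv,lo,hi); k=np.zeros_like(m); x0,y0,x1,y1=roi; k[y0:y1,x0:x1]=255; m&=k
    n,l,s,ce=cv2.connectedComponentsWithStats(m)
    for i in range(1,n):
        if s[i,4]>=8:
            print(name,ce[i].round(1),s[i,4],onplane(c,*ce[i],z).round(4),'depthz',np.round(np.median(P[...,2][l==i]),3))
blob((20,120,120),(35,255,255),(225,200,275,245),.012,'pointer')
blob((0,150,80),(6,255,255),(205,200,235,225),.062,'redball')
blob((105,120,60),(125,255,255),(255,190,330,255),.029,'rims')
blob((12,60,120),(28,255,255),(275,225,310,255),.05,'bush')
blob((0,0,0),(180,255,60),(225,160,345,255),.055,'dark')
blob((0,0,0),(180,255,60),(205,245,235,275),.04,'bolt')
# plate fit
m=((abs(P[...,2]-.026)<.006)&(c['z_map']>0)).astype(np.uint8); m[:, :250]=0; m[:,335:]=0; m[:180]=0;m[260:]=0
cs,_=cv2.findContours(m,cv2.RETR_EXTERNAL,cv2.CHAIN_APPROX_NONE); k=max(cs,key=cv2.contourArea)
(u,v),r=cv2.minEnclosingCircle(k); print('plate',u,v,r,onplane(c,u,v,.026).round(4))
E
python3 m.py
```

```text
pointer [250.4 227.1] 144 [0.5407 0.1245 0.012 ] depthz 0.008
redball [216.5 211.5] 32 [0.5771 0.207  0.062 ] depthz 0.066
rims [275.9 211.9] 57 [0.5787 0.0537 0.029 ] depthz 0.027
rims [312.2 212.1] 57 [ 0.5764 -0.0442  0.029 ] depthz 0.028
rims [291.4 240.7] 92 [0.5    0.0124 0.029 ] depthz 0.029
bush [291.2 239.9] 55 [0.4998 0.0117 0.05  ] depthz 0.056
dark [292.7 169.3] 26 [0.6895 0.006  0.055 ] depthz 0.058
dark [248.2 241.8] 31 [0.4962 0.1239 0.055 ] depthz 0.06
dark [334.4 242.7] 30 [ 0.49   -0.1017  0.055 ] depthz 0.059
bolt [218.7 258.5] 35 [0.4551 0.2034 0.04  ] depthz 0.024
plate 292.2005615234375 219.1672821044922 34.39082717895508 [0.5584 0.0099 0.026 ]
```

View pics/top1.png

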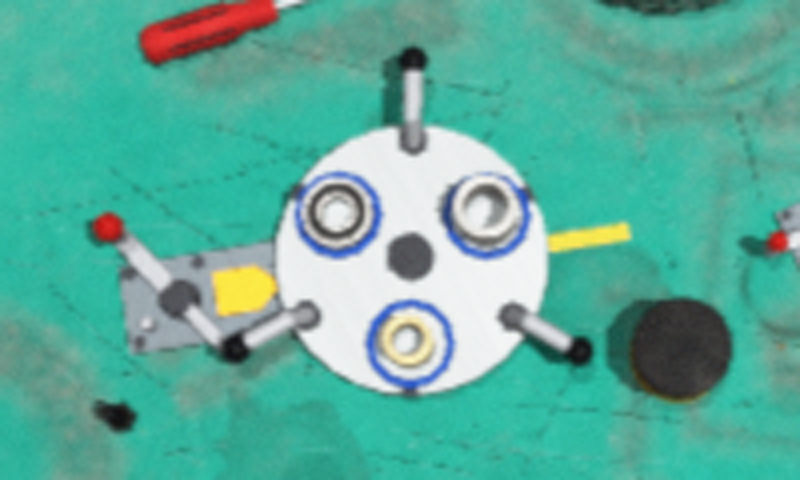

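```bash
cat > g.py <<'E'
from h import *
import sys
from scipy.spatial.transform import Rotation as Ro
A=np.array([.5585,.0097])
def rows(*T):
    o=ctrl.get_obs(); p=o['eef_pos']; w,x,y,z=o['eef_rot']; R=Ro.from_quat([x,y,z,w]).as_matrix()
    yaw=np.degrees(np.arctan2(R[1,1],R[0,1])); print('now',p.round(4),'yaw',yaw.round(1),'t',o['time_s'],'F',np.round(o['wrist_force'],1),'tilt',R[:,2].round(3))
    for X,Y,Z,W in T: print((R.T@(np.array([X,Y,Z])-p)).round(4),round(-(W-yaw),1))
def pol(r,a,z,yaw): a=np.radians(a); return (A[0]+r*np.cos(a),A[1]+r*np.sin(a),z,yaw)
E
python3 -c "
from g import *
rows(pol(.105,14,.2,-1.5),pol(.105,14,.065,-1.5))"
```

```text
now [0.1481 0.5552 0.2306] yaw 75.1 t 0.15 F [-0.  -0.1 -0.5] tilt [-0.001 -0.001 -1.   ]
[-0.6291 -0.3704  0.0309] 76.6
[-0.6291 -0.3702  0.1659] 76.6
```

servo_tool:
  series: "1 -0.63 -0.37 0.03 0 0 76.6;1 -0.63 -0.37 0.03 0 0 76.6;1 -0.63 -0.37 0.03 0 0 76.6;1 -0.63 -0.37 0.03 0 0 76.6;1 -0.63 -0.37 0.03 0 0 76.6;1 -0.63 -0.37 0.03 0 0 76.6;1 -0.63 -0.37 0.03 0 0 76.6;1 -0.63 -0.37 0.03 0 0 76.6;1 -0.63 -0.37 0.03 0 0 76.6;1 -0.63 -0.37 0.03 0 0 76.6;1 -0.63 -0.37 0.03 0 0 76.6;1 -0.63 -0.37 0.03 0 0 76.6"

```text
time_s: 1.15
eef_pos: [0.5002, 0.1982, 0.2106]
eef_rot: [-0.0, 0.718, 0.696, -0.0]
wrist_force: [0.2, 0.8, -0.2]
opening: 0.002
grasp_force: 0.0
```

```bash
python3 -c "
from g import *
rows(pol(.105,14,.2,-1.5),pol(.105,14,.065,-1.5))"
```

```text
now [0.5002 0.1982 0.2106] yaw -1.8 t 1.15 F [ 0.2  0.8 -0.2] tilt [-0.  0. -1.]
[-0.158   0.1653  0.0105] -0.3
[-0.158   0.1653  0.1455] -0.3
```

servo_tool:
  series: "1 -0.158 0.165 0.01 0 0 0;1 -0.158 0.165 0.01 0 0 0;1 -0.158 0.165 0.01 0 0 0;1 -0.158 0.165 0.01 0 0 0;1 -0.158 0.165 0.01 0 0 0;1 -0.158 0.165 0.01 0 0 0;1 -0.158 0.165 0.01 0 0 0;1 -0.158 0.165 0.01 0 0 0"

```text
time_s: 1.82
eef_pos: [0.6599, 0.0365, 0.1997]
eef_rot: [-0.001, 0.717, 0.697, -0.0]
wrist_force: [0.6, 0.4, 0.9]
opening: 0.003
grasp_force: 0.0
```

```bash
python3 -c "
from g import *
rows(pol(.105,14,.065,-1.5)); c=cam('scene'); save(c,'s1.png',(170,130,430,330),3)"
```

```text
now [0.6599 0.0365 0.1997] yaw -1.7 t 1.8167 F [0.6 0.4 0.9] tilt [-0.002  0.    -1.   ]
[-0.0015  0.0008  0.1347] -0.2
```

View pics/s1.png

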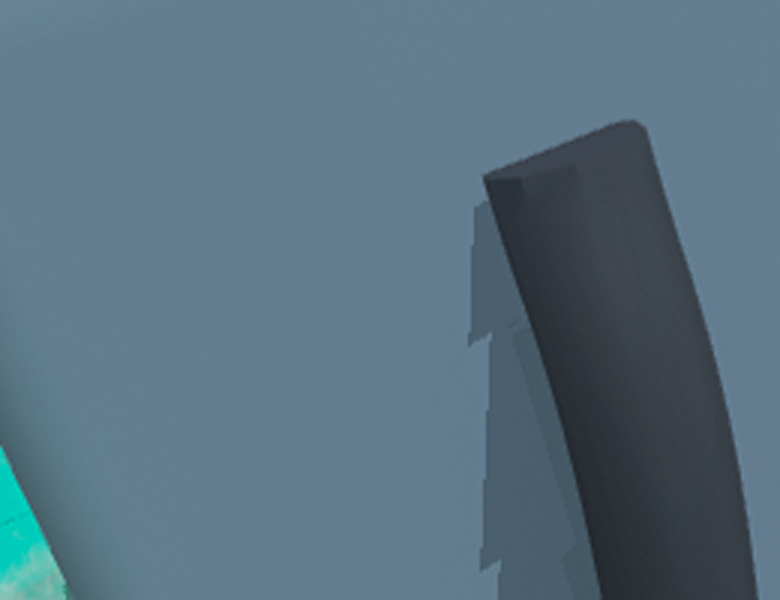

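The arm blocks the scene view and nothing else can be seen in it. The position check is good, so I'll descend.

servo_tool:
  series: "1 0 0 0.04 0 0 0;1 0 0 0.07 0 0 0;1 0 0 0.1 0 0 0;1 0 0 0.12 0 0 0;1 0 0 0.135 0 0 0;1 0 0 0.135 0 0 0;1 0 0 0.135 0 0 0"

```text
time_s: 2.45
eef_pos: [0.6593, 0.0386, 0.0658]
eef_rot: [-0.0, 0.716, 0.698, -0.0]
wrist_force: [-0.1, -0.5, -0.4]
opening: -0.003
grasp_force: 0.0
```

```bash
python3 -c "
from g import *
L=9.3
rows(*[pol(.105,s+L,.065,s) for s in range(0,-73,-6)])"
```

```text
now [0.6593 0.0386 0.0658] yaw -1.5 t 2.45 F [-0.1 -0.5 -0.4] tilt [-0.001  0.    -1.   ]
[-0.0119  0.0031  0.0008] -1.5
[-0.0228  0.0046  0.0008] 4.5
[-0.0338  0.0049  0.0008] 10.5
[-0.0447  0.0041  0.0008] 16.5
[-0.0555  0.0022  0.0008] 22.5
[-0.0661 -0.0009  0.0008] 28.5
[-0.0763 -0.0051  0.0008] 34.5
[-0.0859 -0.0103  0.0008] 40.5
[-0.095  -0.0164  0.0008] 46.5
[-0.1034 -0.0235  0.0008] 52.5
[-0.111  -0.0315  0.0008] 58.5
[-0.1178 -0.0402  0.0008] 64.5
[-0.1235 -0.0495  0.0008] 70.5
```

servo_tool:
  series: "1 -0.006 0.0015 0 0 0 0;1 -0.012 0.003 0 0 0 0;1 -0.0175 0.004 0 0 0 1.5;1 -0.023 0.0046 0 0 0 4.5;1 -0.028 0.0048 0 0 0 7.5;1 -0.034 0.005 0 0 0 10.5;1 -0.039 0.0045 0 0 0 13.5;1 -0.045 0.004 0 0 0 16.5;1 -0.05 0.003 0 0 0 19.5;1 -0.0555 0.002 0 0 0 22.5;1 -0.061 0.0005 0 0 0 25.5;1 -0.066 -0.001 0 0 0 28.5"

```text
time_s: 3.45
eef_pos: [0.6579, -0.0297, 0.067]
eef_rot: [0.001, 0.867, 0.498, 0.001]
wrist_force: [-0.7, 0.1, 0.4]
opening: 0.002
grasp_force: 0.0
```

```bash
python3 -c "
from g import *
L=9.3
rows(*[pol(.105,s+L,.065,s) for s in range(-33,-80,-4)]); save(cam('top'),'t2.png',(190,155,390,275),4)"
```

```text
now [ 0.6579 -0.0297  0.067 ] yaw -30.3 t 3.45 F [-0.7  0.1  0.4] tilt [ 0.002 -0.001 -1.   ]
[-0.0041 -0.0013  0.002 ] 2.7
[-0.0114 -0.0008  0.002 ] 6.7
[-0.0187 -0.0007  0.002 ] 10.7
[-0.026  -0.0011  0.002 ] 14.7
[-0.0333 -0.0021  0.002 ] 18.7
[-0.0405 -0.0035  0.002 ] 22.7
[-0.0476 -0.0054  0.002 ] 26.7
[-0.0545 -0.0079  0.002 ] 30.7
[-0.0612 -0.0108  0.002 ] 34.7
[-0.0677 -0.0142  0.0019] 38.7
[-0.074  -0.018   0.0019] 42.7
[-0.0799 -0.0222  0.0019] 46.7
```

View pics/t2.png

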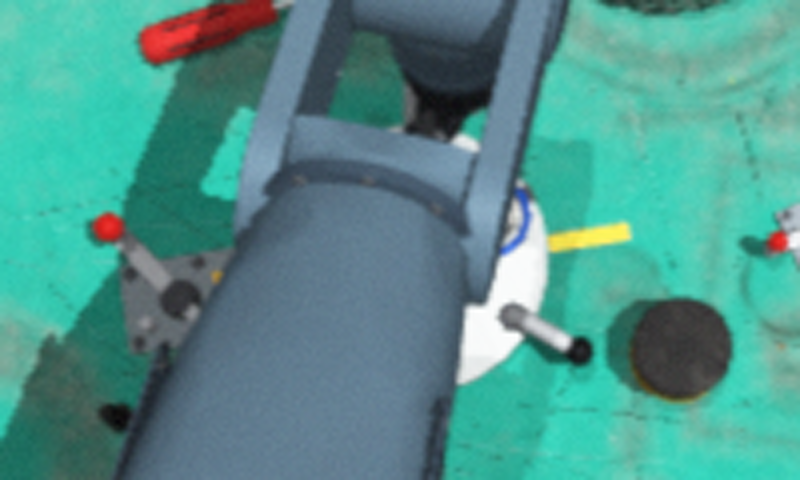

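The spoke at crop (575,350) hasn't moved, so the fingertip seems to have missed spoke 1. I'll check fingertip and spoke heights in the depth map.

```bash
python3 -c "
from g import *
for n in('top','scene'):
    c=cam(n);P=cloud(c);o=ctrl.get_obs()
    d=P[...,:2]-A; r=np.hypot(d[...,0],d[...,1]); a=np.degrees(np.arctan2(d[...,1],d[...,0]))
    for lo in range(-90,40,6):
        m=(r>.095)&(r<.145)&(a>=lo)&(a<lo+6)&(P[...,2]<.13)&(P[...,2]>-.02)&(c['z_map']>0)
        if m.sum(): print(n,lo,m.sum(),np.percentile(P[...,2][m],[5,50,95]).round(3))
    save(c,n+'3.png')
"
```

```text
top -90 79 [-0.005  0.001  0.005]
top -84 78 [-0.004 -0.001  0.006]
top -78 79 [-0.006 -0.001  0.005]
top -72 85 [-0.006 -0.001  0.005]
top -66 77 [-0.006 -0.001  0.004]
top -60 80 [-0.006 -0.001  0.004]
top -54 76 [-0.005 -0.     0.005]
top -48 57 [-0.005 -0.     0.004]
top -42 15 [-0.002 -0.     0.004]
top -30 24 [-0.006 -0.     0.063]
top -24 12 [-0.004 -0.001  0.002]
top -6 8 [0.055 0.058 0.061]
top 0 41 [-0.005  0.002  0.061]
top 6 74 [-0.005 -0.001  0.005]
top 12 73 [-0.006 -0.     0.004]
top 18 56 [-0.005 -0.     0.004]
top 24 18 [-0.006 -0.002  0.003]
```

View pics/top3.png

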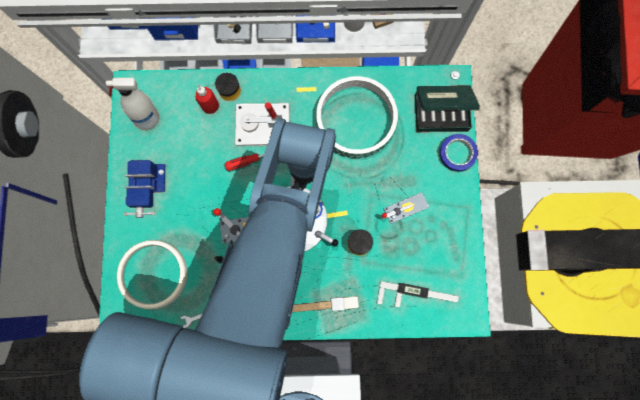

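```bash
python3 -c "
from g import *
c=cam('top');P=cloud(c)
for lo in np.arange(.04,.4,.02):
    m=(P[...,2]>lo)&(P[...,2]<lo+.02)&(P[...,0]>.6)&(P[...,0]<.76)&(abs(P[...,1])<.13)
    if m.sum()>3: print(lo.round(2),m.sum(),P[m].min(0).round(3),P[m].max(0).round(3))
save(c,'z.png',(270,150,340,215),9)
print(ctrl.get_obs())
"
```

```text
0.04 65 [ 0.645 -0.128  0.041] [0.76  0.014 0.06 ]
0.06 6 [ 0.645 -0.032  0.06 ] [0.661 0.01  0.07 ]
0.12 16 [ 0.615 -0.029  0.121] [ 0.634 -0.014  0.14 ]
0.14 23 [ 0.613 -0.022  0.141] [0.626 0.005 0.16 ]
0.16 35 [ 0.612 -0.023  0.16 ] [0.629 0.005 0.18 ]
0.18 19 [ 0.618 -0.031  0.182] [ 0.628 -0.004  0.199]
0.2 34 [ 0.618 -0.046  0.2  ] [0.645 0.006 0.219]
0.22 46 [ 0.619 -0.049  0.22 ] [0.637 0.003 0.24 ]
0.24 19 [ 0.618 -0.049  0.241] [0.639 0.006 0.26 ]
0.26 78 [ 0.617 -0.052  0.261] [0.647 0.009 0.28 ]
0.28 52 [ 0.618 -0.054  0.28 ] [0.642 0.005 0.3  ]
0.3 46 [ 0.619 -0.05   0.3  ] [0.634 0.001 0.32 ]
0.32 20 [ 0.617 -0.046  0.32 ] [0.629 0.    0.34 ]
0.34 53 [ 0.616 -0.04   0.341] [0.628 0.022 0.36 ]
0.36 27 [ 0.601 -0.095  0.362] [0.654 0.027 0.38 ]
0.38 197 [ 0.6   -0.097  0.38 ] [0.71  0.028 0.4  ]
{'time_s': 3.65, 'q': array([-2.23889476e-01,  5.36273123e-01,  1.49345911e+00,  8.29863298e-05,
        1.11051199e+00,  3.00304429e-01]), 'dq': array([ 9.09135576e-03,  4.30553135e-03,  1.86522064e-03,  1.44865239e-03,
        2.92765207e-05, -1.70860075e-03]), 'joint_efforts': array([-3.70731633e-01, -5.72194970e+01, -3.07293355e+01, -3.43264604e-02,
       -3.85335516e-03,  7.19566620e-02]), 'eef_pos': array([ 0.65770157, -0.02892352,  0.06661183]), 'eef_rot': array([4.30901239e-04, 8.66183149e-01, 4.99726222e-01, 5.19874777e-04]), 'wrist_force': array([-0.40731568,  0.42480787, -0.01810106]), 'torque': array([-0.02083857, -0.018988  , -0.04594316]), 'grasp_force': 0.0, 'opening': 0.0008413882935697873}
```

View pics/z.png

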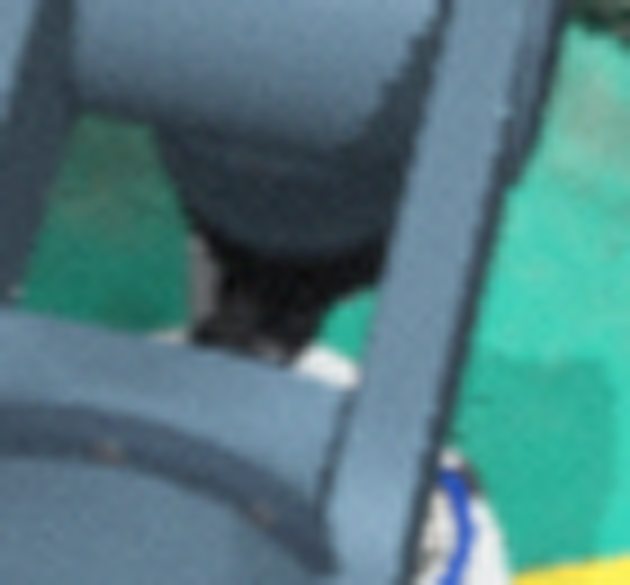

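The close-up shows the bar unmoved at crop (205,280), with the black fingers to its right. The fingers passed without turning the table. I'll lift away and re-measure.

servo_tool:
  series: "1 0 0 -0.04 0 0 0;1 0 0 -0.08 0 0 0;1 0 0 -0.12 0 0 0;1 0.05 -0.05 -0.15 0 0 0;1 0.25 -0.37 -0.15 0 0 0;1 0.25 -0.37 -0.15 0 0 0;1 0.25 -0.37 -0.15 0 0 0;1 0.25 -0.37 -0.15 0 0 0;1 0.25 -0.37 -0.15 0 0 0;1 0.25 -0.37 -0.15 0 0 0;1 0.25 -0.37 -0.15 0 0 0;1 0.25 -0.37 -0.15 0 0 0"

```text
time_s: 4.65
eef_pos: [0.4952, 0.3077, 0.214]
eef_rot: [0.0, 0.866, 0.5, 0.001]
wrist_force: [0.6, 0.4, 0.1]
opening: -0.004
grasp_force: 0.0
```

```bash
sed -i '/top1.png/d' m.py; python3 m.py; python3 -c "
from g import *
rows(); save(cam('top'),'t4.png',(190,155,390,275),4)"
```

```text
pointer [250.4 227.1] 144 [0.5407 0.1245 0.012 ] depthz 0.008
redball [216.5 211.5] 32 [0.5771 0.207  0.062 ] depthz 0.068
rims [275.9 211.9] 57 [0.5787 0.0537 0.029 ] depthz 0.028
rims [312.2 212.1] 57 [ 0.5764 -0.0442  0.029 ] depthz 0.028
rims [291.4 240.6] 91 [0.5002 0.0124 0.029 ] depthz 0.028
bush [291.2 240.1] 37 [0.4994 0.0116 0.05  ] depthz 0.055
dark [292.7 169.3] 26 [0.6895 0.006  0.055 ] depthz 0.059
dark [248.2 241.9] 28 [0.4961 0.124  0.055 ] depthz 0.06
dark [334.3 242.6] 30 [ 0.4902 -0.1014  0.055 ] depthz 0.06
bolt [218.8 258.6] 34 [0.4549 0.2032 0.04  ] depthz 0.028
plate 292.2005615234375 219.1672821044922 34.39082717895508 [0.5584 0.0099 0.026 ]
now [0.4913 0.3142 0.2143] yaw -29.7 t 4.7 F [-4.3  2.9  0.6] tilt [-0.001  0.005 -1.   ]
```

View pics/t4.png

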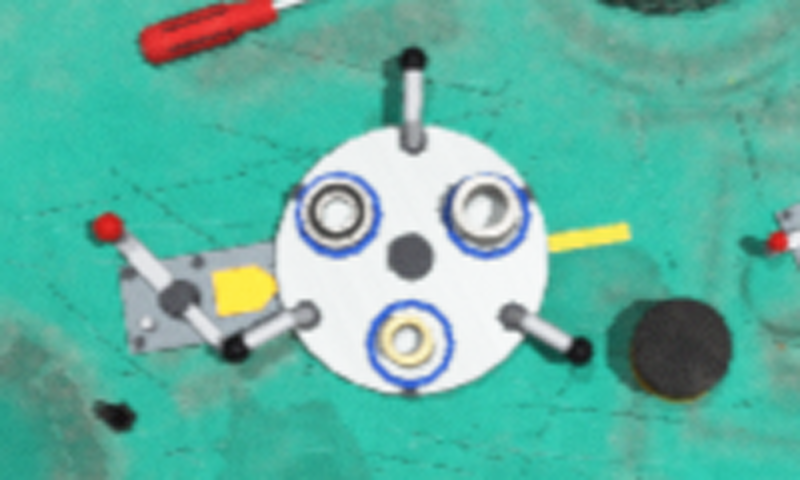

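Nothing moved: the table, parts and lever are where they were. I'll measure where the fingertips really stand relative to the TCP.

```bash
python3 -c "
from g import *
for n in('top','scene'):
    c=cam(n);P=cloud(c);o=ctrl.get_obs();p=o['eef_pos'];print(p.round(4),o['wrist_force'].round(1))
    m=(np.hypot(P[...,0]-p[0],P[...,1]-p[1])<.09)&(c['z_map']>0)&(P[...,2]>.1)
    for lo in np.arange(.1,.36,.01):
        k=m&(P[...,2]>lo)&(P[...,2]<lo+.01)
        if k.sum(): print(n,lo.round(3),k.sum(),(P[k].min(0)-p)[:2].round(3),(P[k].max(0)-p)[:2].round(3))
    T=np.array(c['extrinsics'])
    for dz in (0,-.025):
        q=T[:3,:3].T@(p+[0,0,dz]-T[:3,3]); print('px',q[:2]/q[2]*c['f']+[c['cx'],c['cy']])
    save(c,n+'g.png',(100,100,420,300) if n=='top' else None,2 if n=='top' else 1)
"
```

```text
[0.4947 0.3088 0.2139] [-0.6 -0.   0.6]
top 0.21 3 [-0.013 -0.009] [-0.003 -0.003]
top 0.22 14 [-0.016 -0.01 ] [0.005 0.001]
top 0.23 15 [-0.017 -0.01 ] [0.006 0.002]
top 0.24 10 [-0.013 -0.009] [-0.001 -0.003]
top 0.25 17 [-0.019 -0.019] [ 0.012 -0.002]
top 0.26 35 [-0.019 -0.026] [ 0.027 -0.002]
top 0.27 22 [ 0.011 -0.029] [ 0.029 -0.011]
top 0.28 43 [-0.023 -0.034] [ 0.039 -0.005]
top 0.29 18 [ 0.001 -0.035] [ 0.04 -0.02]
top 0.3 88 [ 0.002 -0.039] [ 0.057 -0.01 ]
top 0.31 33 [ 0.018 -0.028] [ 0.046 -0.014]
top 0.32 20 [ 0.019 -0.026] [ 0.035 -0.011]
top 0.33 6 [ 0.022 -0.024] [ 0.035 -0.014]
top 0.34 23 [-0.028 -0.035] [ 0.03  -0.017]
top 0.35 40 [-0.026 -0.036] [ 0.031 -0.016]
px [158.55547909 236.8509237 ]
px [161.86854982 238.03779386]
[0.4958 0.3071 0.2137] [ 0.6 -0.6 -0.2]
scene 0.21 7 [-0.012 -0.008] [-0.007 -0.001]
scene 0.22 49 [-0.016 -0.011] [0.007 0.013]
scene 0.23 45 [-0.017 -0.011] [0.007 0.007]
scene 0.24 37 [-0.016 -0.012] [0.008 0.003]
scene 0.25 31 [-0.018 -0.016] [0.004 0.018]
scene 0.26 138 [-0.038 -0.021] [0.015 0.019]
scene 0.27 83 [-0.046 -0.014] [-0.     0.019]
scene 0.28 107 [-0.051 -0.02 ] [0.002 0.016]
scene 0.29 99 [-0.058 -0.018] [-0.001  0.033]
scene 0.3 275 [-0.06  -0.016] [-0.001  0.042]
scene 0.31 190 [-0.051 -0.012] [-0.017  0.036]
scene 0.32 157 [-0.041 -0.01 ] [-0.017  0.029]
scene 0.33 85 [-0.039  0.004] [-0.028  0.027]
scene 0.34 129 [-0.039 -0.016] [-0.016  0.035]
scene 0.35 191 [-0.04  -0.015] [-0.008  0.038]
px [162.92757046 281.86698013]
px [167.46495454 288.90396572]
```

Both cameras put the lowest finger points at about TCP height (0.214). The tips therefore really end roughly at the TCP, not 25 mm ahead of it, and they passed over the bar. I'll work with the measured tip and push about 24 mm lower, checking force on the way down.

```bash
python3 -c "
from g import *
rows(pol(.108,14,.2,-1.5),pol(.108,14,.042,-1.5))"
```

```text
now [0.4958 0.3071 0.2137] yaw -29.8 t 4.85 F [ 0.6 -0.6 -0.2] tilt [ 0.001 -0.    -1.   ]
[-0.1521  0.2802  0.0138] -28.3
[-0.1522  0.2801  0.1718] -28.3
```

servo_tool:
  series: "1 -0.152 0.28 0.014 0 0 -28.3;1 -0.152 0.28 0.014 0 0 -28.3;1 -0.152 0.28 0.014 0 0 -28.3;1 -0.152 0.28 0.014 0 0 -28.3;1 -0.152 0.28 0.014 0 0 -28.3;1 -0.152 0.28 0.014 0 0 -28.3;1 -0.152 0.28 0.014 0 0 -28.3;1 -0.152 0.28 0.014 0 0 -28.3;1 -0.152 0.28 0.014 0 0 -28.3;1 -0.152 0.28 0.014 0 0 -28.3;1 -0.152 0.28 0.014 0 0 -28.3;1 -0.152 0.28 0.014 0 0 -28.3"

```text
time_s: 5.85
eef_pos: [0.6621, 0.0344, 0.1992]
eef_rot: [-0.0, 0.718, 0.696, -0.0]
wrist_force: [0.1, 0.3, 0.1]
opening: -0.002
grasp_force: 0.0
```

servo_tool:
  series: "1 0 0 0.04 0 0 0;1 0 0 0.08 0 0 0;1 0 0 0.11 0 0 0;1 0 0 0.13 0 0 0;1 0 0 0.14 0 0 0;1 0 0 0.15 0 0 0;1 0 0 0.158 0 0 0;1 0 0 0.158 0 0 0;1 0 0 0.158 0 0 0"

```text
time_s: 6.6
eef_pos: [0.6633, 0.0342, 0.0422]
eef_rot: [0.001, 0.718, 0.696, 0.0]
wrist_force: [-0.3, 0.7, -0.2]
opening: -0.001
grasp_force: 0.0
```

```bash
python3 -c "
from g import *
L=9.3
rows(*[pol(.108,s+L,.042,s) for s in range(3,-31,-3)])"
```

```text
now [0.6633 0.0342 0.0422] yaw -1.7 t 6.6 F [-0.3  0.7 -0.2] tilt [ 0.001 -0.    -1.   ]
[-0.0015  0.0008  0.0002] -4.7
[-0.007   0.002   0.0002] -1.7
[-0.0126  0.003   0.0002] 1.3
[-0.0182  0.0036  0.0002] 4.3
[-0.0239  0.004   0.0002] 7.3
[-0.0295  0.004   0.0002] 10.3
[-0.0352  0.0038  0.0002] 13.3
[-0.0408  0.0032  0.0002] 16.3
[-0.0464  0.0024  0.0002] 19.3
[-0.0519  0.0013  0.0002] 22.3
[-0.0574 -0.0002  0.0002] 25.3
[-0.0628 -0.0019  0.0002] 28.3
```

servo_tool:
  series: "1 -0.007 0.002 0 0 0 0;1 -0.0125 0.003 0 0 0 1.3;1 -0.018 0.0036 0 0 0 4.3;1 -0.024 0.004 0 0 0 7.3;1 -0.0295 0.004 0 0 0 10.3;1 -0.035 0.004 0 0 0 13.3;1 -0.041 0.003 0 0 0 16.3;1 -0.0465 0.0025 0 0 0 19.3;1 -0.052 0.0013 0 0 0 22.3;1 -0.0575 0 0 0 0 25.3;1 -0.063 -0.002 0 0 0 28.3;1 -0.063 -0.002 0 0 0 28.3"

```text
time_s: 7.6
eef_pos: [0.6592, -0.0307, 0.0423]
eef_rot: [0.001, 0.867, 0.498, 0.0]
wrist_force: [-0.3, -0.9, -0.3]
opening: -0.003
grasp_force: 0.0
```

```bash
cat > sp.py <<'E'
from g import *
c=cam('top'); P=cloud(c); hsv=cv2.cvtColor(c['img'],cv2.COLOR_RGB2HSV)
d=P[...,:2]-A; r=np.hypot(d[...,0],d[...,1])
m=((hsv[...,2]<70)&(abs(r-.131)<.02)&(P[...,2]>.035)&(P[...,2]<.075)).astype(np.uint8)
n,l,s,ce=cv2.connectedComponentsWithStats(m)
for i in range(1,n):
    if s[i,4]>9: q=onplane(c,*ce[i],.055)[:2]-A; print('ball',s[i,4],np.hypot(*q).round(3),np.degrees(np.arctan2(q[1],q[0])).round(1))
E
python3 sp.py; python3 -c "
from g import *
L=9.3
rows(*[pol(.108,s+L,.042,s) for s in range(-33,-73,-3)])"
```

```text
ball 39 0.13 88.4
ball 31 0.13 -152.0
now [ 0.6593 -0.0302  0.0422] yaw -30.1 t 7.65 F [ 0.4  0.5 -0.4] tilt [ 0.001 -0.001 -1.   ]
[-0.004   0.0001  0.0002] 2.9
[-0.0096  0.0006  0.0002] 5.9
[-0.0153  0.0008  0.0002] 8.9
[-0.0209  0.0007  0.0002] 11.9
[-0.0266  0.0003  0.0002] 14.9
[-0.0322 -0.0004  0.0002] 17.9
[-0.0378 -0.0014  0.0002] 20.9
[-0.0433 -0.0027  0.0002] 23.9
[-0.0487 -0.0043  0.0002] 26.9
[-0.054  -0.0061  0.0002] 29.9
[-0.0593 -0.0082  0.0001] 32.9
[-0.0644 -0.0106  0.0001] 35.9
[-0.0694 -0.0133  0.0001] 38.9
[-0.0742 -0.0162  0.0001] 41.9
```

The table is turning as planned: the spoke is at about -31.8°. I'll continue.

servo_tool:
  series: "1 -0.004 0 0 0 0 3;1 -0.0095 0.0005 0 0 0 6;1 -0.015 0.001 0 0 0 9;1 -0.021 0.0007 0 0 0 12;1 -0.0265 0.0003 0 0 0 15;1 -0.032 -0.0004 0 0 0 18;1 -0.038 -0.0014 0 0 0 21;1 -0.0433 -0.0027 0 0 0 24;1 -0.0487 -0.0043 0 0 0 27;1 -0.054 -0.006 0 0 0 30;1 -0.0593 -0.0082 0 0 0 33;1 -0.0644 -0.0106 0 0 0 36"

```text
time_s: 8.65
eef_pos: [0.618, -0.0796, 0.042]
eef_rot: [0.0, 0.978, 0.207, 0.001]
wrist_force: [0.3, 0.5, -0.1]
opening: 0.001
grasp_force: 0.6
```

```bash
python3 sp.py; python3 -c "
from g import *
L=10
rows(*[pol(.108,s+L,.042,s) for s in (-69,-72,-75,-77,-78.5,-79.5,-80.5)])"
```

```text
ball 34 0.13 54.2
now [ 0.6171 -0.0801  0.0418] yaw -66.3 t 8.7 F [-0.5  0.7 -0.6] tilt [ 0.001 -0.    -1.   ]
[-0.0038  0.0014 -0.0002] 2.7
[-0.0094  0.002  -0.0002] 5.7
[-0.0151  0.0022 -0.0002] 8.7
[-0.0189  0.0023 -0.0002] 10.7
[-0.0217  0.0022 -0.0002] 12.2
[-0.0236  0.0021 -0.0002] 13.2
[-0.0254  0.002  -0.0002] 14.2
```

servo_tool:
  series: "1 -0.004 0.0014 0 0 0 2.7;1 -0.008 0.0018 0 0 0 5;1 -0.012 0.002 0 0 0 7;1 -0.015 0.0022 0 0 0 8.7;1 -0.018 0.0023 0 0 0 10;1 -0.0205 0.0022 0 0 0 11.5;1 -0.022 0.0022 0 0 0 12.2;1 -0.0236 0.0021 0 0 0 13.2;1 -0.0236 0.0021 0 0 0 13.2;1 -0.0236 0.0021 0 0 0 13.2"

```text
time_s: 9.53
eef_pos: [0.5965, -0.091, 0.0413]
eef_rot: [0.0, 0.996, 0.094, -0.0]
wrist_force: [1.0, 0.1, -0.3]
opening: -0.004
grasp_force: 0.2
```

```bash
python3 sp.py; python3 -c "
from g import *
rows()"
```

```text
ball 28 0.13 41.4
ball 16 0.131 -79.4
now [ 0.5966 -0.0909  0.0412] yaw -79.2 t 9.5833 F [ 1.1  0.1 -0. ] tilt [-0. -0. -1.]
```

servo_tool:
  series: "1 0.01 0 0 0 0 0;1 0.01 0 -0.04 0 0 0;1 0.01 0 -0.08 0 0 0;1 0.01 0 -0.12 0 0 0;1 0.01 0 -0.15 0 0 0;1 -0.02 -0.41 -0.15 0 0 0;1 -0.02 -0.41 -0.15 0 0 0;1 -0.02 -0.41 -0.15 0 0 0;1 -0.02 -0.41 -0.15 0 0 0;1 -0.02 -0.41 -0.15 0 0 0;1 -0.02 -0.41 -0.15 0 0 0;1 -0.02 -0.41 -0.15 0 0 0"

```text
time_s: 10.58
eef_pos: [0.5301, 0.1946, 0.1912]
eef_rot: [0.0, 0.996, 0.094, -0.0]
wrist_force: [1.2, -1.0, -0.0]
opening: -0.003
grasp_force: 0.0
```

servo_tool:
  series: "1 0.05 -0.14 0 0 0 0;1 0.05 -0.14 0 0 0 0;1 0.05 -0.14 0 0 0 0;1 0.05 -0.14 0 0 0 0;1 0.05 -0.14 0 0 0 0"

```text
time_s: 11.0
eef_pos: [0.5535, 0.3446, 0.1908]
eef_rot: [-0.001, 0.995, 0.096, -0.0]
wrist_force: [-0.6, -0.1, -0.1]
opening: 0.002
grasp_force: 0.0
```

```bash
python3 sp.py; cat > fin.py <<'E'
from g import *
from scipy.spatial import cKDTree
rows()
c=cam('top'); hsv=cv2.cvtColor(c['img'],cv2.COLOR_RGB2HSV)
save(c,'fin%d.png'%int(ctrl.get_obs()['time_s']*10),(190,155,390,275),4)
def pol2(u,v,z): q=onplane(c,u,v,z)[:2]-A; return np.hypot(*q).round(4),np.degrees(np.arctan2(q[1],q[0])).round(2)
def blobs(lo,hi,z,name,rmin,rmax,k):
    m=cv2.inRange(hsv,lo,hi); n,l,s,ce=cv2.connectedComponentsWithStats(m)
    for i in range(1,n):
        if s[i,4]>=k:
            r,a=pol2(*ce[i],z)
            if rmin<r<rmax: print(name,s[i,4],ce[i].round(1),r,a)
blobs((20,120,120),(35,255,255),.009,'pointer',.09,.14,50)
blobs((105,120,60),(125,255,255),.029,'rim',.03,.09,20)
blobs((10,60,100),(30,255,255),.054,'bush',.03,.08,20)
blobs((0,150,80),(6,255,255),.060,'redball',.15,.25,15)
blobs((0,0,0),(180,255,90),.036,'hub',.0,.03,15)
m=cv2.inRange(hsv,(20,120,120),(35,255,255)); m[:,:225]=0;m[:,278:]=0;m[:200]=0;m[245:]=0
pts=np.array([onplane(c,u,v,.009)[:2] for v,u in zip(*np.nonzero(m))]); e=np.linalg.svd(pts-pts.mean(0))[2][0]; print('pointer axis dir',np.degrees(np.arctan2(e[1],e[0])).round(1))
E
python3 fin.py
```

```text
ball 31 0.131 41.5
ball 26 0.131 -79.0
ball 36 0.13 161.0
now [0.5534 0.3421 0.1905] yaw -79.0 t 11.05 F [ 0.9 -0.7  0.4] tilt [-0.001 -0.    -1.   ]
pointer 76 [336.9 213.9] 0.122 -82.95
pointer 144 [250.4 227.1] 0.1166 98.58
rim 60 [299.9 202.9] 0.0485 -25.77
rim 86 [270.5 222.9] 0.0593 99.2
rim 67 [308.1 238.6] 0.0682 -141.82
bush 53 [270.7 223. ] 0.0571 103.54
redball 270 [240.7 161.7] 0.2043 41.44
redball 32 [216.5 211.5] 0.1986 84.54
redball 16 [384.  215.1] 0.2436 -89.65
pointer axis dir -79.2
```

```bash
cat > b.py <<'E'
from g import *
for n in ('top','scene'):
    c=cam(n);P=cloud(c);d=P[...,:2]-A
    m=(np.hypot(d[...,0]+.0087,d[...,1]-.0573)<.03)&(P[...,2]>.048)&(P[...,2]<.066)
    if m.sum()>10:
        v,u=np.nonzero(m); (x,y),r=cv2.minEnclosingCircle(np.stack([u,v],1).astype(np.float32))
        q=onplane(c,x,y,.056)[:2]-A; print(n,m.sum(),(x,y,r),np.hypot(*q),np.degrees(np.arctan2(q[1],q[0])))
        q=P[m].mean(0)[:2]-A; print(' mean',np.hypot(*q),np.degrees(np.arctan2(q[1],q[0])),P[m][:,2].mean())
E
python3 b.py; ls pics; python3 -c "
from h import *
c=cam('top');save(c,'close.png',(215,180,325,255),7)"
```

```text
top 78 (270.0, 222.25, 6.250100135803223) 0.05825451040150091 101.55225634817887
 mean 0.05850427196940088 101.70261141584994 0.05523070298388365
fin111.png
s1.png
scene0.png
scene3.png
sceneg.png
t2.png
t4.png
top0.png
top1.png
top3.png
topg.png
z.png
```

View pics/close.png

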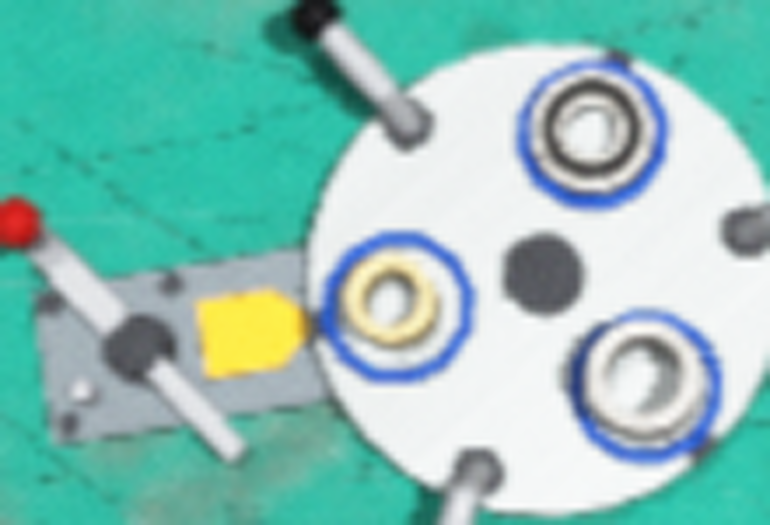

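```bash
python3 -c "
from g import *
c=cam('top')
for n,x,y,z in [('hub',543,274,.036),('tip',311,322,.009),('tail',203,338,.009),('tailTop',198,300,.009),('tailBot',210,377,.009),('pivot',140,345,.026),('notch',313,322,.026),('notch2',705,447,.026),('notch3',620,60,.026),('rim',398,307,.029),('rim3',592,136,.029),('rim2',646,387,.029),('nose',235,455,.02),('bush',390,303,.056)]:
    p=onplane(c,215+(x-3)/7,180+(y-3)/7,z);q=p[:2]-A; print(n,p.round(4),np.hypot(*q).round(4),np.degrees(np.arctan2(q[1],q[0])).round(1))
"
```

```text
hub [0.5582 0.0095 0.036 ] 0.0004 -147.0
tip [0.545  0.1014 0.009 ] 0.0927 98.4
tail [0.5394 0.1434 0.009 ] 0.135 98.1
tailTop [0.5544 0.1455 0.009 ] 0.1358 91.7
tailBot [0.5241 0.1405 0.009 ] 0.1353 104.7
pivot [0.5349 0.165  0.026 ] 0.1571 98.6
notch [0.5426 0.0986 0.026 ] 0.0903 100.1
notch2 [ 0.4918 -0.0513  0.026 ] 0.0904 -137.6
notch3 [ 0.6434 -0.0206  0.026 ] 0.0901 -19.6
rim [0.5474 0.0656 0.029 ] 0.057 101.2
rim3 [ 0.6129 -0.0095  0.029 ] 0.0577 -19.4
rim2 [ 0.5149 -0.0291  0.029 ] 0.0584 -138.3
nose [0.4925 0.1291 0.02  ] 0.1364 118.9
bush [0.5452 0.066  0.056 ] 0.0579 103.3
```

The close-up shows the bush in the left nest at (390,303), the arrow tip at (311,322) and the rim notch at (313,322). The nest stands at about 101.2° and the pointer at about 98.4°, so it needs roughly 3° more clockwise. I'll push spoke 2 from 41.2° to 38.2°.

```bash
python3 -c "
from g import *
rows(pol(.108,56,.19,40),pol(.108,56,.042,40))"
```

```text
now [0.5543 0.3384 0.1911] yaw -79.3 t 11.3 F [ 0.5 -0.3  0.2] tilt [-0. -0. -1.]
[0.0192 0.247  0.0012] -119.3
[0.0193 0.2469 0.1492] -119.3
```

servo_tool:
  series: "1 0 0 0 0 0 -119;1 0 0 0 0 0 -119;1 0 0 0 0 0 -119;1 0 0 0 0 0 -119;1 0 0 0 0 0 -119;1 0.019 0.247 0.001 0 0 -119;1 0.019 0.247 0.001 0 0 -119;1 0.019 0.247 0.001 0 0 -119;1 0.019 0.247 0.001 0 0 -119;1 0.019 0.247 0.001 0 0 -119;1 0.019 0.247 0.001 0 0 -119;1 0.019 0.247 0.001 0 0 -119"

```text
time_s: 12.3
eef_pos: [0.6202, 0.0933, 0.1907]
eef_rot: [0.001, 0.677, 0.736, -0.0]
wrist_force: [1.0, 0.6, 0.0]
opening: -0.002
grasp_force: 0.0
```

```bash
python3 -c "
from g import *
rows(pol(.108,56,.19,39),pol(.108,56,.042,39))"
```

```text
now [0.6202 0.0933 0.1907] yaw 4.8 t 12.3 F [1.  0.6 0. ] tilt [ 0.001 -0.002 -1.   ]
[ 0.0061 -0.0008  0.0007] -34.2
[ 0.0064 -0.001   0.1487] -34.2
```

servo_tool:
  series: "1 0.006 -0.001 0 0 0 -34.2;1 0.006 -0.001 0 0 0 -34.2;1 0.006 -0.001 0 0 0 -34.2;1 0.006 -0.001 0 0 0 -34.2;1 0.006 -0.001 0 0 0 -34.2;1 0.006 -0.001 0.04 0 0 -34.2;1 0.006 -0.001 0.08 0 0 -34.2;1 0.006 -0.001 0.11 0 0 -34.2;1 0.006 -0.001 0.13 0 0 -34.2;1 0.006 -0.001 0.145 0 0 -34.2;1 0.006 -0.001 0.149 0 0 -34.2;1 0.006 -0.001 0.149 0 0 -34.2"

```text
time_s: 13.3
eef_pos: [0.6163, 0.1055, 0.04]
eef_rot: [-0.001, 0.431, 0.902, -0.001]
wrist_force: [0.0, -0.7, -0.4]
opening: 0.0
grasp_force: 0.0
```

```bash
python3 -c "
from g import *
rows(pol(.108,54,.042,39),pol(.108,51,.042,39),pol(.108,47.7,.042,38.2))"; python3 sp.py
```

```text
now [0.6163 0.1055 0.04  ] yaw 39.0 t 13.3 F [ 0.  -0.7 -0.4] tilt [-0.003 -0.    -1.   ]
[-0.0101 -0.0009 -0.002 ] -0.0
[-0.0156  0.0004 -0.002 ] -0.0
[-0.0218  0.0016 -0.002 ] 0.8
ball 25 0.131 -79.0
ball 38 0.13 160.8
```

servo_tool:
  series: "1 -0.005 -0.0005 0 0 0 0;1 -0.01 -0.0009 0 0 0 0;1 -0.013 0 0 0 0 0;1 -0.0155 0.0004 0 0 0 0;1 -0.0175 0.001 0 0 0 0;1 -0.0195 0.001 0 0 0 0.5;1 -0.021 0.0015 0 0 0 0.8;1 -0.0218 0.0016 0 0 0 0.8;1 -0.0218 0.0016 0 0 0 0.8;1 -0.0218 0.0016 0 0 0 0.8"

```text
time_s: 14.18
eef_pos: [0.6324, 0.0905, 0.0411]
eef_rot: [0.0, 0.437, 0.9, -0.0]
wrist_force: [-0.4, -0.3, -0.1]
opening: 0.001
grasp_force: 0.0
```

```bash
python3 -c "
from g import *
rows(pol(.108,47.7,.042,38.2))"; python3 sp.py
```

```text
now [0.6324 0.0905 0.0411] yaw 38.2 t 14.1833 F [-0.4 -0.3 -0.1] tilt [ 0. -0. -1.]
[ 0.     -0.0016 -0.0009] 0.0
ball 24 0.131 -81.4
ball 40 0.13 158.4
```

servo_tool:
  series: "1 -0.0006 0 0 0 0 0;1 -0.0012 0 0 0 0 0;1 -0.0012 0 0 0 0 0;1 0.01 0 0 0 0 0;1 0.015 0 -0.02 0 0 0;1 0.015 0 -0.06 0 0 0;1 0.015 0 -0.1 0 0 0;1 0.015 0 -0.1 0 0 0"

```text
time_s: 14.9
eef_pos: [0.6279, 0.1031, 0.1505]
eef_rot: [0.006, 0.436, 0.9, 0.003]
wrist_force: [1.6, -0.2, 0.6]
opening: -0.005
grasp_force: 0.0
```

```bash
python3 sp.py; cat >> g.py <<'E'
PV=A+.16*np.array([np.cos(np.radians(98.5)),np.sin(np.radians(98.5))])
def lev(a,lead,z,yaw=None):
    w=np.radians(a); p=PV+.058*np.array([np.cos(w),np.sin(w)])-lead*np.array([-np.sin(w),np.cos(w)]); return (*p,z,a if yaw is None else yaw)
E
python3 -c "
from g import *
rows(lev(42,.034,.15,38),lev(42,.034,.042,38))"
```

```text
ball 24 0.131 -81.8
ball 35 0.131 158.0
now [0.6266 0.103  0.1472] yaw 38.3 t 14.95 F [ 0.2 -0.2 -0.1] tilt [ 0.011 -0.    -1.   ]
[ 0.0777  0.0283 -0.0031] 0.3
[0.0784 0.0275 0.1049] 0.3
```

servo_tool:
  series: "1 0.04 0.015 0 0 0 0;1 0.078 0.028 0 0 0 0;1 0.078 0.028 0 0 0 0;1 0.078 0.028 0.03 0 0 0;1 0.078 0.028 0.06 0 0 0;1 0.078 0.028 0.085 0 0 0;1 0.078 0.028 0.1 0 0 0;1 0.078 0.028 0.105 0 0 0;1 0.078 0.028 0.105 0 0 0;1 0.078 0.028 0.105 0 0 0"

```text
time_s: 15.78
eef_pos: [0.5968, 0.1811, 0.0363]
eef_rot: [-0.0, 0.436, 0.9, -0.0]
wrist_force: [-0.6, -0.4, 0.0]
opening: 0.001
grasp_force: 0.0
```

```bash
python3 -c "
from g import *
rows(lev(42,.021,.042),*[lev(a,.021,.042) for a in range(47,90,5)])"
```

```text
now [0.5968 0.1811 0.0363] yaw 38.2 t 15.7833 F [-0.6 -0.4  0. ] tilt [-0. -0. -1.]
[ 0.0109  0.0024 -0.0057] -3.8
[ 0.0162  0.0037 -0.0057] -8.8
[ 0.0215  0.0045 -0.0057] -13.8
[ 0.0268  0.0049 -0.0057] -18.8
[ 0.0322  0.0047 -0.0057] -23.8
[ 0.0376  0.0041 -0.0057] -28.8
[ 0.0428  0.0031 -0.0057] -33.8
[ 0.048   0.0016 -0.0057] -38.8
[ 0.053  -0.0004 -0.0056] -43.8
[ 0.0578 -0.0028 -0.0056] -48.8
```

servo_tool:
  series: "1 0.006 0.001 -0.003 0 0 -2;1 0.011 0.0024 -0.005 0 0 -4;1 0.016 0.0037 -0.005 0 0 -9;1 0.0215 0.0045 -0.005 0 0 -14;1 0.027 0.0049 -0.005 0 0 -19;1 0.032 0.0047 -0.005 0 0 -24;1 0.0375 0.004 -0.005 0 0 -29;1 0.043 0.003 -0.005 0 0 -34;1 0.048 0.0016 -0.005 0 0 -39;1 0.053 -0.0004 -0.005 0 0 -44;1 0.058 -0.0028 -0.005 0 0 -49;1 0.058 -0.0028 -0.005 0 0 -49"

```text
time_s: 16.78
eef_pos: [0.5599, 0.2255, 0.0434]
eef_rot: [0.002, 0.022, 1.0, 0.0]
wrist_force: [0.9, 1.5, -1.2]
opening: 0.0
grasp_force: 0.1
```

```bash
python3 -c "
from g import *
rows(*[lev(a,.021,.042) for a in (90,93,96,98.5,101)])
c=cam('top'); hsv=cv2.cvtColor(c['img'],cv2.COLOR_RGB2HSV); m=cv2.inRange(hsv,(0,150,80),(6,255,255)); m[:, :190]=0; m[:,260:]=0;m[:195]=0;m[250:]=0
n,l,s,ce=cv2.connectedComponentsWithStats(m)
for i in range(1,n):
    q=onplane(c,*ce[i],.062)[:2]-PV; print(s[i,4],np.hypot(*q),np.degrees(np.arctan2(q[1],q[0])))
"
```

```text
now [0.5599 0.2255 0.0434] yaw 87.4 t 16.7833 F [ 0.9  1.5 -1.2] tilt [ 0.004  0.001 -1.   ]
[0.0041 0.0003 0.0014] -2.6
[0.0072 0.0012 0.0014] -5.6
[0.0103 0.0019 0.0014] -8.6
[0.013  0.0023 0.0013] -11.1
[0.0156 0.0027 0.0013] -13.6
```

servo_tool:
  series: "1 0.002 0 0 0 0 -1.5;1 0.004 0.0003 0 0 0 -3;1 0.0055 0.0008 0 0 0 -4;1 0.007 0.0012 0 0 0 -5.5;1 0.0085 0.0015 0 0 0 -7;1 0.01 0.0019 0 0 0 -8.5;1 0.01 0.0019 0 0 0 -8.5"

```text
time_s: 17.42
eef_pos: [0.5488, 0.2271, 0.0414]
eef_rot: [0.0, -0.051, 0.999, -0.0]
wrist_force: [1.1, -0.2, 1.7]
opening: -0.002
grasp_force: 0.8
```

servo_tool:
  series: "1 0.001 0 0 0 0 -1;1 0.002 0 0 0 0 -2;1 0.002 0 0 0 0 -2"

```text
time_s: 17.67
eef_pos: [0.5478, 0.2273, 0.0415]
eef_rot: [0.001, -0.068, 0.998, 0.0]
wrist_force: [4.6, 2.4, -1.4]
opening: 0.003
grasp_force: 2.5
```

servo_tool:
  series: "1 0.001 0 0 0 0 0;1 0.0015 0 0 0 0 0;1 0.0015 0 0 0 0 0;1 0.0015 0 0 0 0 0"

```text
time_s: 18.0
eef_pos: [0.5476, 0.2273, 0.0417]
eef_rot: [0.003, -0.068, 0.998, 0.001]
wrist_force: [9.1, 3.7, -4.4]
opening: 0.002
grasp_force: 4.6
```

servo_tool:
  series: "1 0.001 0 0 0 0 0;1 0.001 0 0 0 0 0;1 0.001 0 0 0 0 0;1 0.001 0 0 0 0 0"

```text
time_s: 18.33
eef_pos: [0.5475, 0.2272, 0.0418]
eef_rot: [0.003, -0.067, 0.998, 0.001]
wrist_force: [11.7, 3.9, -6.2]
opening: -0.004
grasp_force: 6.1
```

The lever is against its stop: force rises with no motion, at the predicted place. I'll back off and verify.

servo_tool:
  series: "1 -0.01 0 0 0 0 0;1 -0.025 0 0 0 0 0;1 -0.025 0 -0.03 0 0 0;1 -0.025 0 -0.07 0 0 0;1 -0.025 0 -0.11 0 0 0;1 -0.025 0 -0.15 0 0 0;1 -0.025 0.2 -0.15 0 0 0;1 -0.025 0.2 -0.15 0 0 0;1 -0.025 0.2 -0.15 0 0 0;1 -0.025 0.2 -0.15 0 0 0;1 -0.025 0.2 -0.15 0 0 0;1 -0.025 0.2 -0.15 0 0 0"

```text
time_s: 19.33
eef_pos: [0.5391, 0.4338, 0.1902]
eef_rot: [-0.001, -0.07, 0.998, 0.001]
wrist_force: [-0.1, -0.3, -0.4]
opening: -0.001
grasp_force: 0.0
```

```bash
python3 sp.py; python3 fin.py; python3 b.py; python3 -c "
from g import *
c=cam('top'); hsv=cv2.cvtColor(c['img'],cv2.COLOR_RGB2HSV); m=cv2.inRange(hsv,(0,150,80),(6,255,255)); m[:, :190]=0; m[:,260:]=0;m[:195]=0;m[250:]=0
n,l,s,ce=cv2.connectedComponentsWithStats(m)
for i in range(1,n):
    q=onplane(c,*ce[i],.062)[:2]-PV; print(ce[i],s[i,4],np.hypot(*q),np.degrees(np.arctan2(q[1],q[0])))
save(c,'last.png',(190,155,390,275),4)"
```

```text
ball 28 0.131 38.3
ball 25 0.131 -81.7
ball 36 0.13 157.9
now [0.54  0.431 0.19 ] yaw 98.0 t 19.3833 F [-0.4  0.4  0.6] tilt [-0.002 -0.001 -1.   ]
pointer 60 [336.8 214.2] 0.1218 -83.46
pointer 95 [250.8 227.5] 0.1156 99.24
rim 61 [302.1 202.9] 0.0512 -31.88
rim 82 [269.9 222.1] 0.0604 96.92
rim 65 [307.  238.6] 0.0665 -143.97
bush 60 [270.7 221.8] 0.0564 100.4
redball 270 [240.7 161.7] 0.2043 41.41
redball 16 [384.  215.1] 0.2436 -89.65
redball 36 [209.3 230.6] 0.2179 98.33
pointer axis dir -71.0
top 76 (269.75, 221.25, 6.373874664306641) 0.058429019060709894 98.85408927525357
 mean 0.05831596287492024 98.03236782117415 0.05483721933722379
[209.37142857 230.57142857] 35 0.05733569867770447 98.02539987877263
```

View pics/last.png

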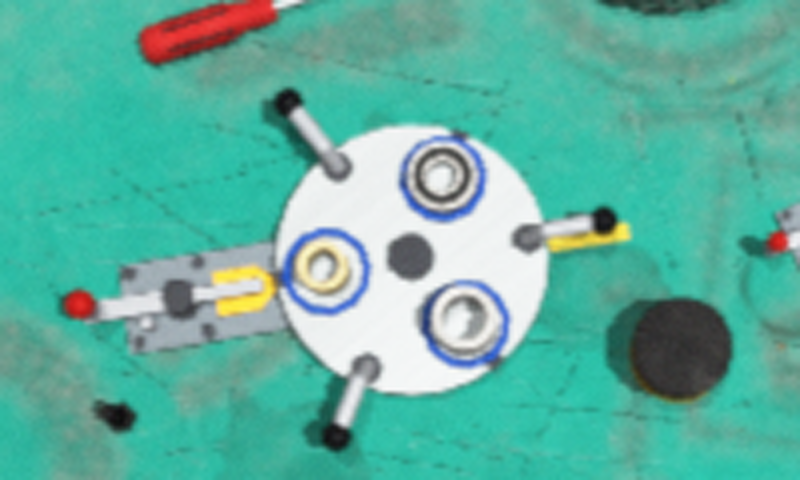

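The final view shows the lever lying along the pointer, from the red ball at (80,305) to the nose at (262,286). The bush is at (324,266) in line with it: bush about 98.5°, lever 98.3°, pointer about 98.5°. The tin, bolt and screwdriver haven't moved.

```bash
python3 -c "
from bench import ctrl
print(ctrl.hand_in())"
```

```text
the job is handed in; nothing more can be done
None
```

The job is handed in after about 19 s: by my camera measurements the brass bush is within about a degree of the yellow pointer and the lock lever is home against its stop, with the tin, bolt and screwdriver left in place; the first push passed over the spoke because the fingertips sit about 25 mm higher than stated, but nothing had moved and pushing lower worked.

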